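# Clear the craft table: glue sticks into the spring clips, scissors onto their peg

## Robot

A 6-joint arm with a two-finger parallel gripper is mounted at the origin on the work surface. World frame = base frame: x ahead of the robot, y to its left, z up, the work surface at z = 0. Lengths are in m, angles in rad, forces in N, time in s.
With the tool pointing down it reaches from about 0.25 to 0.775 m from the base axis. Payload 8.9 kg.
Tool frame: the origin (TCP) lies midway between the tips of the shut fingers; the grasp point (between the pads) lies 19 mm behind it; z points along the fingers, y is the line along which they close (so a half turn about z gives the same grasp; the last joint's range is limited). The gripper opens to 85 mm and grips with 20 to 120 N. Pads are 22 mm wide; open, the fingers measure 114 mm over their backs; the gripper's body (76 mm by 85 mm) begins 54 mm behind the grasp point. The pads swing forward as they close: fully open they stand 13 mm farther back than shut.
Start: joints at [-1.334, 0.291, -0.153, 1.127, 0, 1.431], TCP at [0.193, -0.488, 0.231] pointing down, gripper open.
Joint ranges: [-2.52, 2.52], [-0.91, 1.74], [-1.3, 1.37], [-1.96, 2.02], [-1.52, 1.47], [-3.14, 3.14]. Speed limits (rad/s): [2.22, 2.22, 2.79, 3.14, 3.14, 3.14].

## Interface

Orientations are given as a rotation vector (axis times angle).
In Python, from workcell import bot gives the robot as it stands. Calls block until the motion is done:
- bot.move_pose(position, orientation): joint-space move of the TCP to a pose.
- bot.move_straight(position, ori=None, vel=0.15, f_stop=None): straight line of the TCP; ori=None keeps the orientation; vel is the mean speed in m/s. With f_stop (N) it stops when the force on the tool has changed by that much, and returns True; else False.
- bot.move_j(angles): joint-space move.
- bot.gripper_to(opening): finger opening in m; the grip force is fixed at half the most; returns when the fingers have stopped.
- bot.hold(seconds).
- bot.inverse_kinematics(position, orientation): joint angles nearest the present ones, or None.
- bot.sense(): the state.
- bot.snapshot(name): name is "scene" or "top" or "wrist"; returns a dict with "color" (400x640x3 uint8, blue, green, red), "fx", "fy", "cx", "cy" (pixels), "dist" ([k1, k2, p1, p2, k3] as OpenCV has them; the pictures are not rectified), "T" (4x4, takes a point from camera to world coordinates). Camera axes: x right, y down, z forward; pixel columns grow to the right and rows downward; lengths in m; the calibration is good to about 2 mm. A picture is of the moment at which its call begins. There is no depth.
A pose or a line that the arm cannot do raises bot.PlanningError and nothing moves.
- bot.job_done(): hands the job in; it is judged then, once.
The state is a dict: "t": time; "joint_pos": joint angles; "dq": joint speeds; "joint_torque": joint torques, N m; "position": TCP position; "tcp_rot": TCP orientation; "force": force on the tool from outside, world axes, zero at the start; "ft_torque": the same for the moment, N m; "finger_gap": finger opening in m; "finger_force": force on a finger pad.
Only numpy, scipy, OpenCV 4.12 (cv2) and the standard library are available. Lean on these libraries where they do the work, as an engineer would, in place of code of your own. Each camera call takes 0.05 s, during which the arm holds its last target. There are 200 camera calls.

## Task

Tidy the library's craft table: press every glue stick that lies about down into the clip rack, one to a place, until both its clips snap over it and it sits fully home, handling the thin tubes with a light grip. Hang the yellow scissors by one of their finger loops on the peg of the sloping board, blades pointing down the slope and lying against the board, and leave the jar, the dishes, the tape dispenser and the rest where they are.

Things in the scene. Friction and masses are not known exactly. Their poses are not given: they have to be found in the camera images.
- rack: fixed clip rack: plywood base 100 x 315 mm, 8 mm thick, origin at the centre of its underside, on the desk; two aluminium rails along y (10 mm wide, tops 22 mm high, at x = -32 and +32 mm, 54 mm clear between). Four places 75 mm apart along y (-112.5 to 112.5 mm), each a pair of steel spring clips, one per rail, open upwards, all empty at the start
- slot1 (a point): where mid-barrel of a stick lies when fully home in clip place 1: 37 mm above the desk, axes as the rack's; stick along x, either way round, 7 mm play along x. Each clip: two sprung jaws 10 mm wide, lips 48 mm high and 21 mm apart, outer faces 36 mm apart, rooted in the rail
- slot2 (a point): the same for clip place 2. A barrel laid on the lips has its axis about 60 mm above the desk; pushed straight down, the pair of clips resists with up to 14 to 20 N until its axis is level with the lips (about 50 mm), then the force drops and they pull the stick down the rest of the way until the barrel rests on the rails
- slot3 (a point): the same for clip place 3
- slot4 (a point): the same for clip place 4
- stick1: jumbo glue stick 1, may be absent: white barrel 30 mm thick, 88 mm long, yellow label; red six-sided cap (26 mm long) at +x, white twist base (16 mm) at -x, both 34 mm across flats so it does not roll; 130 mm overall, 60 g. Origin on the axis at mid-barrel, 17 mm above the desk when lying there; x along the axis to the cap. Thin tube: keep the grip under 50 N a finger
- stick2: jumbo glue stick 2, may be absent: white barrel 30 mm thick, 88 mm long, yellow label; red six-sided cap (26 mm long) at +x, white twist base (16 mm) at -x, both 34 mm across flats so it does not roll; 130 mm overall, 60 g. Origin on the axis at mid-barrel, 17 mm above the desk when lying there; x along the axis to the cap. Thin tube: keep the grip under 50 N a finger
- stick3: jumbo glue stick 3, may be absent: white barrel 30 mm thick, 88 mm long, yellow label; red six-sided cap (26 mm long) at +x, white twist base (16 mm) at -x, both 34 mm across flats so it does not roll; 130 mm overall, 60 g. Origin on the axis at mid-barrel, 17 mm above the desk when lying there; x along the axis to the cap. Thin tube: keep the grip under 50 N a finger
- stick4: jumbo glue stick 4, may be absent: white barrel 30 mm thick, 88 mm long, yellow label; red six-sided cap (26 mm long) at +x, white twist base (16 mm) at -x, both 34 mm across flats so it does not roll; 130 mm overall, 60 g. Origin on the axis at mid-barrel, 17 mm above the desk when lying there; x along the axis to the cap. Thin tube: keep the grip under 50 N a finger
- scissors: paper scissors, yellow handles, 181 mm long, closed, rigid, 90 g, flat on the desk, blades roughly towards the robot. Origin under the middle of the shank, on the desk; x to the blade tips, z up. Shank 24 mm wide, 10 mm thick, from x = -34 to +26 mm (grip across it); steel blades 4 mm thick, 17 then 9 mm wide, to x = 92; two finger loops of 10 mm bar side by side behind
- loop_a (a point): centre of the finger loop on the +y side of the scissors, at (-58, 18, 5) mm in their frame; its opening is 46 mm long (along x) and 22 mm wide
- loop_b (a point): centre of the other loop, at (-58, -18, 5) mm, same opening
- board: face of the fixed wooden scissors stand with a dark scissors silhouette, sloping 40 degrees, low edge to the robot, 116 mm wide. Origin on the face at the root of its peg, 130 mm above the desk; x up the slope, y across, z square out of the face. Peg along z, 8 mm thick, 45 mm long, round tip. The face runs 178 mm down and 27 mm up from it. Stand and craft box may change sides
- craft_box: fixed wooden box of crayons, 200 x 115 mm, 67 mm high with the crayons in it, origin under its centre; a bystander
- jar: loose jar of brass fasteners with a white lid, 72 mm across, 89 mm high, origin under its centre; a bystander
- dishes: loose stack of clear round dishes, 88 mm across, 58 mm high, origin under its centre; a bystander
- tape: loose red tape dispenser, 62 x 150 mm, 95 mm high, origin under its centre; a bystander
Not all that is in view belongs to the job. Leave any turquoise look-alike of the stick3 alone.

How it is judged:
At the end, for the whole second after the job is handed in: every glue stick present lies at rest in a clip place: 4 mm across and in height, 12 mm along, 0.09 rad in line; the peg is through a loop of the scissors, which lies within 14 mm of the board, blades down the slope and shank within 20 mm of the board, at rest (((y of stick1 in the frame of slot1 between -0.004 and 0.004 m and z of stick1 in the frame of slot1 between -0.004 and 0.004 m and x of stick1 in the frame of slot1 between -0.012 and 0.012 m) or (y of stick1 in the frame of slot2 between -0.004 and 0.004 m and z of stick1 in the frame of slot2 between -0.004 and 0.004 m and x of stick1 in the frame of slot2 between -0.012 and 0.012 m) or (y of stick1 in the frame of slot3 between -0.004 and 0.004 m and z of stick1 in the frame of slot3 between -0.004 and 0.004 m and x of stick1 in the frame of slot3 between -0.012 and 0.012 m) or (y of stick1 in the frame of slot4 between -0.004 and 0.004 m and z of stick1 in the frame of slot4 between -0.004 and 0.004 m and x of stick1 in the frame of slot4 between -0.012 and 0.012 m)) and angle between the x axis of each of stick1, stick2, stick3, stick4 and the x axis of rack, either way round below 0.09 rad and linear speed of each of stick1, stick2, stick3, stick4, scissors below 0.02 m/s and ((y of stick2 in the frame of slot1 between -0.004 and 0.004 m and z of stick2 in the frame of slot1 between -0.004 and 0.004 m and x of stick2 in the frame of slot1 between -0.012 and 0.012 m) or (y of stick2 in the frame of slot2 between -0.004 and 0.004 m and z of stick2 in the frame of slot2 between -0.004 and 0.004 m and x of stick2 in the frame of slot2 between -0.012 and 0.012 m) or (y of stick2 in the frame of slot3 between -0.004 and 0.004 m and z of stick2 in the frame of slot3 between -0.004 and 0.004 m and x of stick2 in the frame of slot3 between -0.012 and 0.012 m) or (y of stick2 in the frame of slot4 between -0.004 and 0.004 m and z of stick2 in the frame of slot4 between -0.004 and 0.004 m and x of stick2 in the frame of slot4 between -0.012 and 0.012 m)) and ((y of stick3 in the frame of slot1 between -0.004 and 0.004 m and z of stick3 in the frame of slot1 between -0.004 and 0.004 m and x of stick3 in the frame of slot1 between -0.012 and 0.012 m) or (y of stick3 in the frame of slot2 between -0.004 and 0.004 m and z of stick3 in the frame of slot2 between -0.004 and 0.004 m and x of stick3 in the frame of slot2 between -0.012 and 0.012 m) or (y of stick3 in the frame of slot3 between -0.004 and 0.004 m and z of stick3 in the frame of slot3 between -0.004 and 0.004 m and x of stick3 in the frame of slot3 between -0.012 and 0.012 m) or (y of stick3 in the frame of slot4 between -0.004 and 0.004 m and z of stick3 in the frame of slot4 between -0.004 and 0.004 m and x of stick3 in the frame of slot4 between -0.012 and 0.012 m)) and ((y of stick4 in the frame of slot1 between -0.004 and 0.004 m and z of stick4 in the frame of slot1 between -0.004 and 0.004 m and x of stick4 in the frame of slot1 between -0.012 and 0.012 m) or (y of stick4 in the frame of slot2 between -0.004 and 0.004 m and z of stick4 in the frame of slot2 between -0.004 and 0.004 m and x of stick4 in the frame of slot2 between -0.012 and 0.012 m) or (y of stick4 in the frame of slot3 between -0.004 and 0.004 m and z of stick4 in the frame of slot3 between -0.004 and 0.004 m and x of stick4 in the frame of slot3 between -0.012 and 0.012 m) or (y of stick4 in the frame of slot4 between -0.004 and 0.004 m and z of stick4 in the frame of slot4 between -0.004 and 0.004 m and x of stick4 in the frame of slot4 between -0.012 and 0.012 m)) and ((x of loop_a in the frame of board between -0.026 and 0.026 m and y of loop_a in the frame of board between -0.014 and 0.014 m and z of loop_a in the frame of board between -0.003 and 0.014 m) or (x of loop_b in the frame of board between -0.026 and 0.026 m and y of loop_b in the frame of board between -0.014 and 0.014 m and z of loop_b in the frame of board between -0.003 and 0.014 m)) and x of scissors in the frame of board below -0.05 m and z of scissors in the frame of board below 0.02 m); the robot touches nothing.
It fails at once if a glue stick is squeezed or pressed by the fingers with more than 130 N in all (65 N a side) (contact force between the fingers and stick1 above 130 N or contact force between the fingers and stick2 above 130 N or contact force between the fingers and stick3 above 130 N or contact force between the fingers and stick4 above 130 N).
It fails at once if the jar, the dishes or the tape dispenser is moved by more than 20 mm (distance of any of jar, dishes, tape from where it was at the start of the episode above 0.02 m).
Of stick1, stick2, stick3, stick4 only 3 to 4 are there at a start; the rules pass over those that are not, and their reading is None.
At some moment in a run one of stick1, stick2, stick3, stick4 may be knocked a few centimetres aside while the robot is not near it.
Once in a run the grip may slacken for a moment while it holds something.
It also fails if it takes over 210 s, if anything falls off the work surface, if the arm or the gripper's body presses on something with over 40 N, if the wrist force passes 120 N, or if a joint passes its speed limit or range.

## Working session

There is one attempt and no reset: what is moved stays moved. The work goes in short steps, each a Python script; the robot and the scene stay as the last script left them, time stands still between calls to the robot, and variables do not carry over. Pictures are saved under pics/ and viewed, at most 14 in all, crops included, and the job is handed in when it is done.

```bash
ls; mkdir -p pics; python3 - <<'E'
from workcell import bot
import cv2, numpy as np
for n in("scene","top"):
    s=bot.snapshot(n); cv2.imwrite(f"pics/{n}0.png",s["color"]); print(n,s["fx"],s["fy"],s["cx"],s["cy"],s["dist"],np.round(s["T"],4).tolist())
s=bot.sense();print(s["t"],s["tcp_rot"],s["finger_gap"])
E
```

```text
pics
scene 406.7130439179972 406.7130439179972 317.83481892158323 197.2113565966355 [-0.05564916  0.          0.          0.          0.        ] [[-0.2514, 0.8242, -0.5074, 1.0806], [0.9678, 0.2065, -0.144, 0.0952], [-0.0139, -0.5272, -0.8496, 1.0599], [0.0, 0.0, 0.0, 1.0]]
top 506.6721116198316 506.6721116198316 324.79161702035174 199.7567684636834 [-0.00318455  0.          0.          0.          0.        ] [[-0.0153, -0.9881, 0.1531, 0.2436], [-0.9998, 0.0137, -0.0112, -0.0657], [0.0089, -0.1532, -0.9882, 1.8392], [0.0, 0.0, 0.0, 1.0]]
0.1 [-3.08521565e+00 -5.86565153e-01  9.39028874e-05] 0.08520046348146422
```

View pics/top0.png

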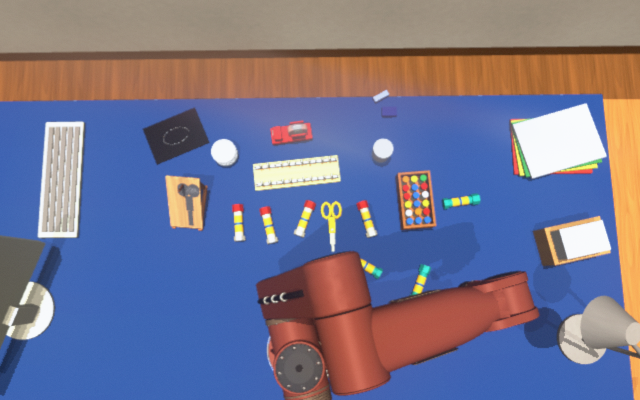

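View pics/scene0.png

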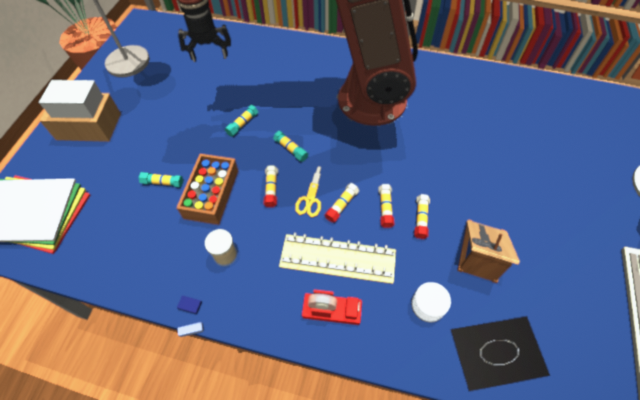

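The top view shows four red-capped sticks at (238,222), (268,225), (305,218) and (367,218). Three turquoise look-alikes at (370,268), (420,280) and (462,202) stay put. The yellow scissors are at (332,225), the rack at (297,173), the board at (186,203) and the craft box at (416,200). The jar or dishes are at (225,152) and (383,152), and the tape dispenser is at (291,132).

```bash
cat > h.py <<'E'
from workcell import bot
import cv2, numpy as np
from scipy.spatial.transform import Rotation as R
def ray(s,px):
    K=np.array([[s["fx"],0,s["cx"]],[0,s["fy"],s["cy"]],[0,0,1]])
    u=cv2.undistortPoints(np.float64(px).reshape(-1,1,2),K,np.array(s["dist"])).reshape(-1,2)
    T=np.array(s["T"]); d=np.c_[u,np.ones(len(u))]@T[:3,:3].T
    return T[:3,3],d
def onplane(s,px,z):
    o,d=ray(s,px); return o+d*((z-o[2])/d[:,2])[:,None]
def proj(s,P):
    K=np.array([[s["fx"],0,s["cx"]],[0,s["fy"],s["cy"]],[0,0,1]])
    Ti=np.linalg.inv(np.array(s["T"])); return cv2.projectPoints(np.float64(P).reshape(-1,1,3),cv2.Rodrigues(Ti[:3,:3])[0],Ti[:3,3],K,np.array(s["dist"]))[0].reshape(-1,2)
def hsv(s): return cv2.cvtColor(s["color"],cv2.COLOR_BGR2HSV)
def blobs(m,amin):
    n,l,st,c=cv2.connectedComponentsWithStats(m.astype(np.uint8)); return [(c[i],st[i],l==i) for i in range(1,n) if st[i,4]>=amin]
def red(s):
    H=hsv(s); return ((H[...,0]<8)|(H[...,0]>172))&(H[...,1]>150)&(H[...,2]>90)
def down(yaw):  # tool z down, tool y (closing line) at angle yaw in the world xy plane
    y=np.array([np.cos(yaw),np.sin(yaw),0]); z=np.array([0,0,-1.]); return R.from_matrix(np.c_[np.cross(y,z),y,z]).as_rotvec()
E
python3 - <<'E'
from h import *
np.set_printoptions(precision=3,suppress=True)
for n in("scene","top"):
    s=bot.snapshot(n); print(n)
    for c,st,_ in blobs(red(s),25):
        if st[4]<400: print(" red",c.round(),st[4],onplane(s,c,.017)[0])
    H=hsv(s); m=(H[...,0]>18)&(H[...,0]<36)&(H[...,1]>40)&(H[...,2]>140)
    for c,st,b in blobs(m,30):
        if st[4]>5000: continue
        r=cv2.minAreaRect(np.argwhere(b)[:,::-1].astype(np.float32)); print(" yel",c.round(),st[4],r[1],onplane(s,c,.012)[0], onplane(s,cv2.boxPoints(r),.008)[:,:2].tolist() if st[4]>900 else '')
s=bot.snapshot("wrist"); print(s["fx"],s["T"],bot.sense()["position"])
s=bot.snapshot("scene"); cv2.imwrite("pics/scene_crop.png",cv2.resize(s["color"][140:360,240:540],None,fx=2.6,fy=2.6,interpolation=cv2.INTER_CUBIC))
E
```

```text
scene
 red [175.   5.] 39 [-0.359 -0.946  0.017]
 red [237.   9.] 45 [-0.39  -0.662  0.017]
 red [296.  13.] 74 [-0.416 -0.407  0.017]
 red [425.  22.] 142 [-0.482  0.137  0.017]
 red [453.  25.] 179 [-0.496  0.251  0.017]
 red [491.  26.] 322 [-0.53   0.408  0.017]
 red [609.   2.] 31 [-0.862  0.932  0.017]
 red [534.  34.] 360 [-0.52   0.584  0.017]
 red [570.  44.] 207 [-0.5    0.727  0.017]
 red [617.  48.] 252 [-0.527  0.917  0.017]
 red [543.  44.] 89 [-0.467  0.614  0.017]
 red [202. 171.] 55 [ 0.453 -0.463  0.017]
 red [214. 194.] 107 [ 0.524 -0.392  0.017]
 red [191. 194.] 64 [ 0.541 -0.461  0.017]
 red [ 76. 212.] 193 [ 0.688 -0.782  0.017]
 red [270. 200.] 128 [ 0.504 -0.22   0.017]
 red [332. 215.] 120 [ 0.507 -0.026  0.017]
 red [387. 221.] 131 [0.488 0.134 0.017]
 red [421. 232.] 136 [0.499 0.235 0.017]
 red [ 45. 250.] 50 [ 0.823 -0.803  0.017]
 red [323. 292.] 50 [0.739 0.006 0.017]
 yel [29. 58.] 4134 (135.0, 69.0) [ 0.091 -1.404  0.012] [[-0.25538619582761113, -1.844124417544809], [-0.31340363066429777, -1.4815008428142356], [0.41615730871785894, -0.990262865166142]
[... 4629 characters left out ...]
.00367546081543) [0.418 0.114 0.012] 
 yel [549. 239.] 57 (25.223705291748047, 5.093247413635254) [ 0.371 -0.898  0.012] 
 yel [369. 268.] 61 (7.202939987182617, 8.060433387756348) [ 0.278 -0.242  0.012] 
 yel [421. 279.] 61 (8.221921920776367, 7.273237228393555) [ 0.234 -0.425  0.012] 
 yel [418. 289.] 63 (8.497057914733887, 7.602630138397217) [ 0.202 -0.412  0.012] 
 yel [  8. 315.] 85 (4.539797306060791, 19.206832885742188) [0.133 1.032 0.012] 
 yel [ 20. 332.] 90 (11.270342826843262, 16.753211975097656) [0.075 0.987 0.012] 
310.29962605924175 [[ 0.367 -0.899 -0.241  0.254]
 [-0.93  -0.355 -0.094 -0.463]
 [-0.001  0.258 -0.966  0.374]
 [ 0.     0.     0.     1.   ]] [ 0.193 -0.488  0.231]
```

View pics/scene_crop.png

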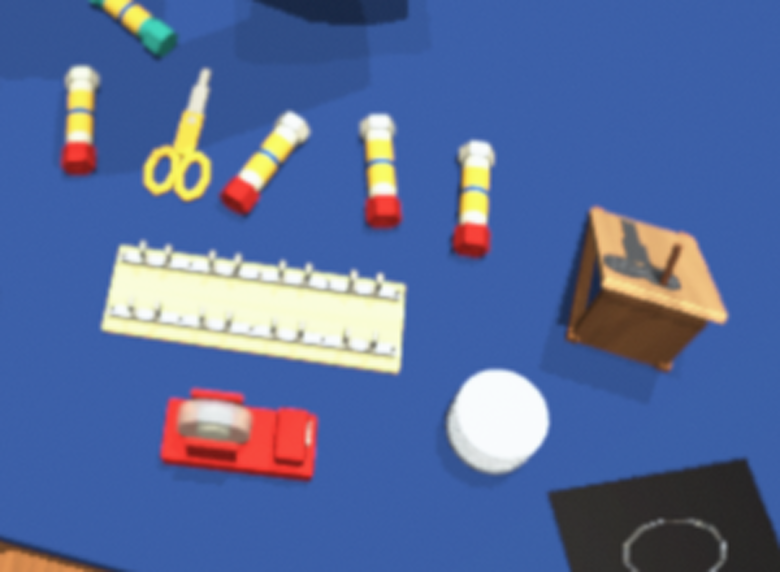

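```bash
python3 - <<'E'
from h import *
np.set_printoptions(precision=3,suppress=True)
bot.move_pose([0.45,0.09,0.36],down(-np.pi/2))
s=bot.snapshot("wrist"); cv2.imwrite("pics/w1.png",s["color"]); np.save("w1.npy",s,allow_pickle=True)
print(bot.sense()["t"],s["T"][:3,3])
E
```

```text
4.1083 [0.515 0.091 0.502]
```

View pics/w1.png

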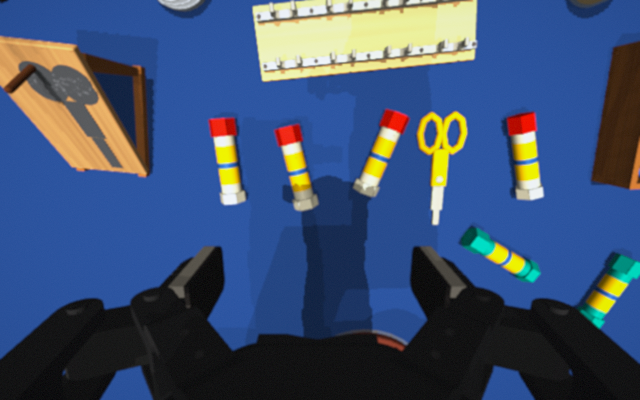

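The wrist view shows the four red-capped sticks with mid stripes at (228,163), (294,172), (380,158) and (525,160). The scissors shank is at (440,165), the rack spans (255..475, 0..80), and the board with its peg is at (20,80). Next I take close overhead views of the rack and the board.

```bash
cat >> h.py <<'E'
def sticks(s,zmin=0,x=(.25,.56),y=(-.35,.35)):
    H=hsv(s); ym=(H[...,0]>20)&(H[...,0]<33)&(H[...,1]>150)&(H[...,2]>120)
    P=[onplane(s,c,.017)[0][:2] for c,st,_ in blobs(ym,40)]
    out=[]
    for c,st,_ in blobs(red(s),60):
        p=onplane(s,c,.017)[0][:2]
        if not(x[0]<p[0]<x[1] and y[0]<p[1]<y[1]): continue
        n=sorted([q for q in P if np.hypot(*(q-p))<.095],key=lambda q:np.hypot(*(q-p)))
        if len(n)!=2: print("odd",c,p,len(n)); continue
        d=p-n[1]; out.append([*((n[0]+n[1])/2),np.arctan2(d[1],d[0])])
    return np.array(out)
E
python3 - <<'E'
from h import *
np.set_printoptions(precision=4,suppress=True)
s=np.load("w1.npy",allow_pickle=True).item(); print(sticks(s))
def rack():
    s=bot.snapshot("wrist"); H=hsv(s)
    m=~((H[...,0]>95)&(H[...,0]<130)&(H[...,1]>80))
    m=cv2.morphologyEx(m.astype(np.uint8),cv2.MORPH_OPEN,np.ones((5,5)))
    for c,st,b in blobs(m,3000):
        r=cv2.minAreaRect(np.argwhere(b)[:,::-1].astype(np.float32)); q=onplane(s,cv2.boxPoints(r),.008)[:,:2]
        print(c,st,q.mean(0),[np.hypot(*(q[i]-q[i-1])).round(4) for i in range(2)],q.round(4).tolist())
    return s
bot.move_pose([0.585,0.02,0.30],down(-np.pi/2)); s=rack(); cv2.imwrite("pics/w2.png",s["color"]);np.save("w2.npy",s,allow_pickle=True)
bot.move_pose([0.46,0.40,0.34],down(-np.pi/2)); s=bot.snapshot("wrist"); cv2.imwrite("pics/w3.png",s["color"]);np.save("w3.npy",s,allow_pickle=True)
a=cv2.imread("pics/w2.png");cv2.imwrite("pics/w23.png",cv2.resize(np.vstack([a,s["color"]]),None,fx=.75,fy=.75))
E
```

```text
odd [394.1355 120.5748] [ 0.5096 -0.0265] 3
[[ 0.4474 -0.2363  0.2932]
 [ 0.4422  0.2309  0.0644]
 [ 0.4314  0.1211  0.2265]]
[77.4217 56.3312] [   0    0  153  110 9551] [0.7218 0.3348] [np.float64(0.2061), np.float64(0.101)] [[0.726, 0.457], [0.8048, 0.394], [0.7228, 0.2156], [0.6337, 0.2727]]
[298.8714  19.3312] [ 238    0  129   47 4955] [0.7632 0.0394] [np.float64(0.0517), np.float64(0.1577)] [[0.789, 0.118], [0.7891, -0.0398], [0.7375, -0.042], [0.7374, 0.1215]]
[589.2127  71.7062] [ 529   31  111   74 6369] [ 0.7097 -0.3243] [np.float64(0.0891), np.float64(0.1366)] [[0.7539, -0.2461], [0.7529, -0.3827], [0.6656, -0.4066], [0.6663, -0.262]]
[318.2741 129.1235] [  197    81   237    97 17739] [0.6314 0.0202] [np.float64(0.1043), np.float64(0.3144)] [[0.6677, 0.1819], [0.6973, -0.1311], [0.597, -0.1516], [0.5634, 0.1816]]
[602.4024 216.6335] [ 560  140   80  157 9872] [ 0.4984 -0.3939] [np.float64(0.2461), np.float64(0.1066)] [[0.619, -0.3126], [0.6186, -0.4193], [0.3784, -0.4828], [0.3777, -0.361]]
[ 42.5383 216.4238] [   0  156   96  116 7249] [0.5092 0.4138] [np.float64(0.1812), np.float64(0.13)] [[0.5969, 0.4593], [0.5972, 0.3293], [0.421, 0.3616], [0.4216, 0.505]]
[324.8835 342.6866] [    0   206   640   194 54826] [0.3519 0.0165] [np.float64(0.357), np.float64(0.9225)] [[0.5249, 0.4782], [0.5248, -0.4443], [0.1787, -0.5343], [0.179, 0.5666]]
```

View pics/w23.png

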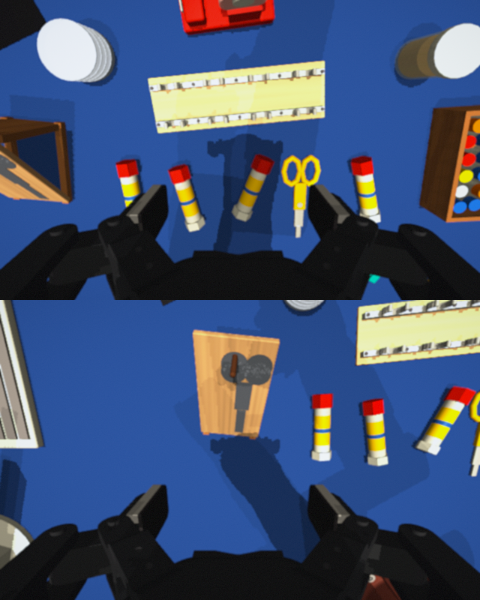

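Both views are clear. The rack base corners in the top picture (0.75 scale) are at (150,78), (325,62), (325,115) and (157,133). The board face in the lower picture spans (194..280, 330..440) with the peg at (236,367). Next I fit their corners numerically.

```bash
python3 - <<'E'
from h import *
np.set_printoptions(precision=4,suppress=True)
s=np.load("w2.npy",allow_pickle=True).item(); H=hsv(s)
m=~((H[...,0]>95)&(H[...,0]<130)&(H[...,1]>80)); m=cv2.morphologyEx(m.astype(np.uint8),cv2.MORPH_OPEN,np.ones((5,5)))
for c,st,b in blobs(m,3000):
    if abs(c[0]-318)<5:
        ct=max(cv2.findContours(b.astype(np.uint8),0,1)[0],key=cv2.contourArea).reshape(-1,2)
        print("rack",cv2.minAreaRect(onplane(s,ct,.008)[:,:2].astype(np.float32)*1000))
s=np.load("w3.npy",allow_pickle=True).item(); H=hsv(s)
m=~((H[...,0]>95)&(H[...,0]<130)&(H[...,1]>80)); m=cv2.morphologyEx(m.astype(np.uint8),cv2.MORPH_OPEN,np.ones((5,5)))
for c,st,b in blobs(m,3000):
    print(c,st)
    if 250<c[0]<380 and c[1]<200:
        ct=max(cv2.findContours(b.astype(np.uint8),0,1)[0],key=cv2.contourArea)
        q=cv2.approxPolyDP(ct,6,True).reshape(-1,2); print("board",q.tolist())
        for z in(.1474,.0156): print(onplane(s,q,z)[:,:2].tolist())
cv2.imwrite("pics/b.png",cv2.resize(s["color"][30:200,240:400],None,fx=3.5,fy=3.5,interpolation=cv2.INTER_CUBIC))
print("sticks",sticks(s))
E
```

```text
rack ((631.5817260742188, 20.796875), (102.34577941894531, 316.1732177734375), 5.402166843414307)
[ 20.1773 118.3896] [   0    0   57  198 7300]
[555.4172  40.5363] [  474     0   166    88 12784]
[310.2889 107.6067] [  256    39   117   147 13360]
board [[259, 39], [267, 174], [340, 185], [372, 52]]
[[0.5988698247877655, 0.4573163097533241], [0.4650228136488632, 0.4552436475236319], [0.45267838927682214, 0.37518903390399905], [0.5871690910065188, 0.34607694244022175]]
[[0.6277347910909877, 0.4795546789842123], [0.4412525322436232, 0.47666694371741947], [0.42405367123446913, 0.36513090677558957], [0.6114327515674145, 0.3245705047931924]]
[311.8308 348.1289] [    0   246   640   154 54536]
odd [614.3477 126.4123] [ 0.5107 -0.0304] 3
sticks [[0.4412 0.2304 0.0754]
 [0.4296 0.119  0.251 ]]
```

View pics/b.png

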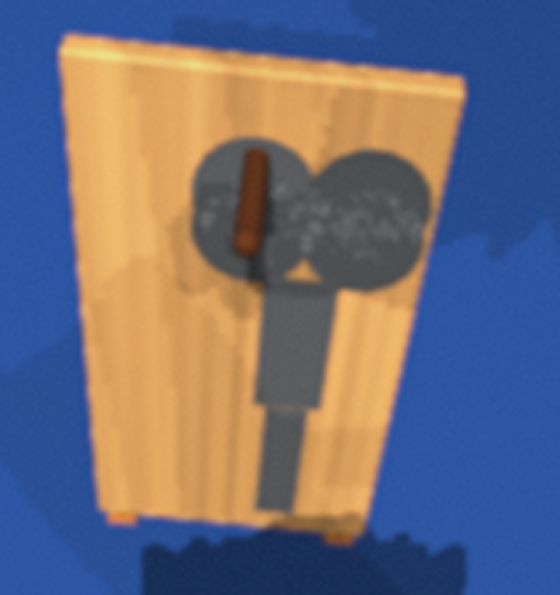

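```bash
cat >> h.py <<'E'
def sticks(s,x=(.25,.56),y=(-.35,.35)):
    H=hsv(s); ym=(H[...,0]>20)&(H[...,0]<33)&(H[...,1]>150)&(H[...,2]>120)
    P=[onplane(s,c,.019)[0][:2] for c,st,_ in blobs(ym,40)]
    out=[]
    for c,st,_ in blobs(red(s),60):
        p=onplane(s,c,.017)[0][:2]
        if not(x[0]<p[0]<x[1] and y[0]<p[1]<y[1]): continue
        n=[q for q in P if np.hypot(*(q-p))<.1]
        if len(n)<2: continue
        a=min(n,key=lambda q:np.hypot(*(q-p))); b=min(n,key=lambda q:np.hypot(*(q-p-1.95*(a-p))))
        d=p-b; out.append([*((a+b)/2),np.arctan2(d[1],d[0])])
    return np.array(out)
RC=np.array([.6316,.0208]); RA=.094
def slot(i): return RC+np.array([-np.sin(RA),np.cos(RA)])*(-.1125+.075*i)
def look(g,h=.17,back=.035):
    g=np.array(g); d=np.array([np.cos(g[2]),np.sin(g[2])])
    bot.move_pose([*(g[:2]-back*d),h],down(g[2]-np.pi/2))
    L=sticks(bot.snapshot("wrist"))
    return L[np.argmin(np.hypot(*(L[:,:2]-g[:2]).T))]
ZG=.003
def pick(g):
    g=look(g); print("close",g.round(4)); o=down(g[2]-np.pi/2)
    bot.gripper_to(.058); bot.move_pose([g[0],g[1],.08],o)
    print("stop?",bot.move_straight([g[0],g[1],ZG],vel=.1,f_stop=15),bot.sense()["position"][2])
    bot.gripper_to(.027); s=bot.sense(); print("gap",s["finger_gap"],"ff",s["finger_force"],s["t"])
def place(i):
    o=down(RA-np.pi/2); p=slot(i); z=bot.sense()["position"]
    bot.move_straight([z[0],z[1],.12],vel=.2)
    bot.move_pose([*p,.12],o); print("gap",bot.sense()["finger_gap"])
    bot.move_straight([*p,.055],vel=.15,f_stop=10)
    print("stop",bot.move_straight([*p,.0205],vel=.04,f_stop=38)); s=bot.sense()
    print("z",s["position"],"F",s["force"],"gap",s["finger_gap"],"ff",s["finger_force"])
E
python3 - <<'E'
from h import *
np.set_printoptions(precision=4,suppress=True)
pick([.4415,.2305,.07]); bot.hold(.1); s=bot.sense(); print(s["finger_force"],s["force"],s["position"])
p=s["position"]; bot.move_straight([p[0],p[1],.12],vel=.2); print(bot.sense()["finger_gap"],bot.sense()["force"])
w=bot.snapshot("wrist");cv2.imwrite("pics/p1.png",w["color"])
E
```

```text
close [0.4428 0.2308 0.0721]
stop? False 0.0037145205020187484
gap 0.028134039221378623 ff 57.57959604263306 17.05
57.58003771305084 [-0.7744 -0.1839  7.4567] [0.4432 0.2309 0.0038]
0.028411620607811893 [-0.7546  0.2829 -1.5388]
```

View pics/p1.png

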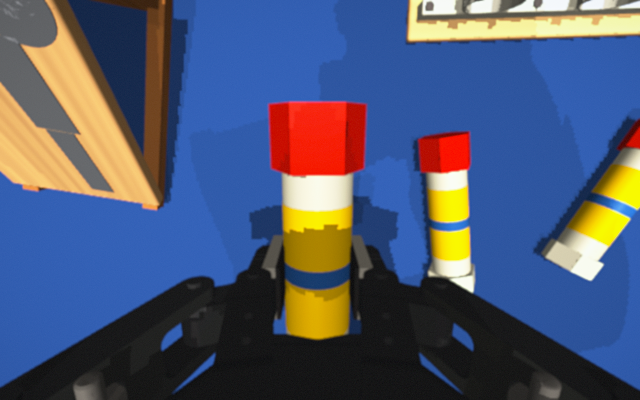

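The first stick is held centrally at the blue stripe (318,275). The grip reads 57 N, too high, so I ease it with a wider opening command.

```bash
python3 - <<'E'
from h import *
for g in(.0285,.029,.0295):
    bot.gripper_to(g); s=bot.sense(); print(g,s["finger_gap"],s["finger_force"])
    if s["finger_force"]<42: break
E
```

```text
0.0285 0.028498083120307473 39.85412120819092
```

```bash
sed -i 's/gripper_to(.027)/gripper_to(.0285)/' h.py; python3 - <<'E'
from h import *
np.set_printoptions(precision=4,suppress=True)
place(3)
w=bot.snapshot("wrist");cv2.imwrite("pics/p2.png",w["color"])
E
```

```text
gap 0.028636712113191052
stop True
z [0.6211 0.1323 0.0236] F [-2.7219 -0.9542  9.1668] gap 0.028371399610068286 ff 40.463756918907166
```

View pics/p2.png

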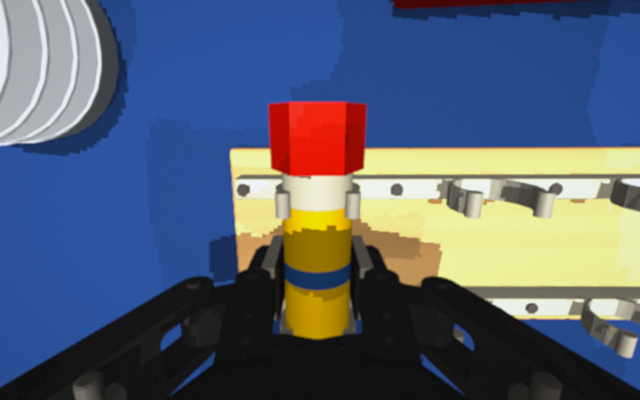

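The stick is between the front clips and TCP z = 0.0236 implies its axis is at 37 mm, so it's home. I release it and do stick 2.

```bash
cat >> h.py <<'E'
def release():
    p=bot.sense()["position"]; bot.gripper_to(.044); bot.move_straight([p[0],p[1],.13],vel=.15); print("t",bot.sense()["t"])
E
python3 - <<'E'
from h import *
np.set_printoptions(precision=4,suppress=True)
release()
pick([.4305,.120,.24]); place(2); release()
w=bot.snapshot("wrist");cv2.imwrite("pics/p3.png",w["color"])
E
```

```text
t 21.8083
close [0.4325 0.1214 0.2299]
stop? False 0.0036996984750750257
gap 0.028650107402146838 ff 26.680733263492584 28.95
gap 0.028898415074210256
stop True
z [0.6282 0.0575 0.0233] F [-1.7881 -0.1289  9.1113] gap 0.029079546940635 ff 27.75278091430664
t 33.05
```

View pics/p3.png

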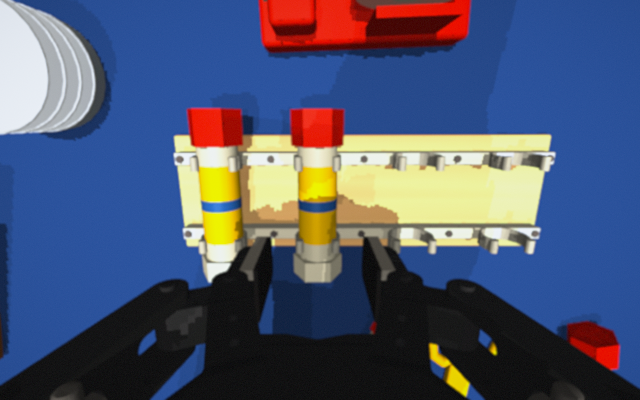

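Two sticks sit side by side in the clips at (220,205) and (318,205). Next are the other two.

```bash
python3 - <<'E'
from h import *
np.set_printoptions(precision=4,suppress=True)
pick([.457,-.008,-.4]); place(1); release()
pick([.449,-.236,.29]); place(0); release()
bot.move_pose([.43,-.08,.22],down(-np.pi/2))
w=bot.snapshot("wrist");cv2.imwrite("pics/p4.png",w["color"]);np.save("w4.npy",w,allow_pickle=True)
E
```

```text
close [ 0.4543 -0.006  -0.3621]
stop? False 0.00370007003275696
gap 0.02906823052340959 ff 26.702015697956085 40.0667
gap 0.029181186835251924
stop True
z [ 0.6353 -0.0171  0.0233] F [-3.0209  0.5958  8.2441] gap 0.029129828273590435 ff 27.76195228099823
t 48.1583
close [ 0.4499 -0.2341  0.2811]
stop? False 0.0036931188816242064
gap 0.028962784621430798 ff 26.663159430027008 51.4833
gap 0.028965861832794357
stop True
z [ 0.6424 -0.0917  0.0234] F [-2.9632 -0.046   7.6674] gap 0.029377635912389344 ff 27.653606235980988
t 55.7167
```

View pics/p4.png

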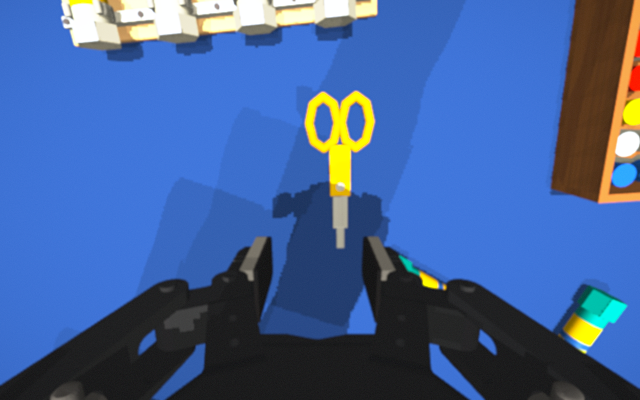

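All four sticks are in the rack. The scissors' loop holes are at (321,122) and (358,122) and the shank runs (340,145)-(340,195). Now I measure the scissors and the board pose.

```bash
cat >> h.py <<'E'
def scis(s,zh=.007):
    H=hsv(s); m=((H[...,0]>18)&(H[...,0]<36)&(H[...,1]>120)&(H[...,2]>90)).astype(np.uint8)
    ct,hi=cv2.findContours(m,cv2.RETR_CCOMP,cv2.CHAIN_APPROX_NONE)
    hs=sorted([(cv2.contourArea(c),i) for i,c in enumerate(ct) if hi[0][i][3]>=0],reverse=True)[:2]
    c2=[]
    for a,i in hs:
        M=cv2.moments(ct[i]); c2.append(onplane(s,[M["m10"]/M["m00"],M["m01"]/M["m00"]],zh)[0][:2])
    par=np.zeros_like(m); cv2.drawContours(par,ct,hi[0][hs[0][1]][3],1,-1)
    P=onplane(s,np.argwhere(par)[:,::-1],.008)[:,:2]; M=(c2[0]+c2[1])/2
    C=P.mean(0)
    for _ in range(4):
        d=(C-M)/np.hypot(*(C-M)); t=(P-M)@d; e=(P-M)@np.array([-d[1],d[0]])
        C=P[(t>.032)&(t<.078)&(abs(e)<.02)].mean(0)
    d=(C-M)/np.hypot(*(C-M))
    return M+.058*d,np.arctan2(d[1],d[0]),[a for a,_ in hs],c2
E
python3 - <<'E'
from h import *
np.set_printoptions(precision=4,suppress=True)
print(scis(np.load("w4.npy",allow_pickle=True).item()))
s=np.load("w3.npy",allow_pickle=True).item()
f=lambda u,v:[240+u/3.5,30+v/3.5]
t=onplane(s,[f(62,50),f(463,95)],.1474); b=onplane(s,[f(100,512),f(365,527)],.0156)
r=onplane(s,[f(258,152)],.13); q=onplane(s,[f(246,245)],.1645)
print(t,b,r,q,t.mean(0)-b.mean(0),t[0]-t[1],b[0]-b[1])
bot.move_pose([0.46,0.28,0.34],down(-np.pi/2)); w=bot.snapshot("wrist"); np.save("w5.npy",w,allow_pickle=True)
cv2.imwrite("pics/b2.png",cv2.resize(w["color"][20:220,60:260],None,fx=3,fy=3,interpolation=cv2.INTER_CUBIC))
E
```

```text
(array([ 0.4329, -0.1061]), np.float64(-3.110203076920038), [640.0, 637.0], [array([ 0.4904, -0.0863]), array([ 0.4913, -0.1222])])
[[0.5942 0.4588 0.1474]
 [0.5825 0.3456 0.1474]] [[0.4377 0.4744 0.0156]
 [0.431  0.3587 0.0156]] [[0.5697 0.404  0.13  ]] [[0.5412 0.4071 0.1645]] [ 0.154  -0.0144  0.1318] [0.0117 0.1132 0.    ] [0.0067 0.1157 0.    ]
```

View pics/b2.png

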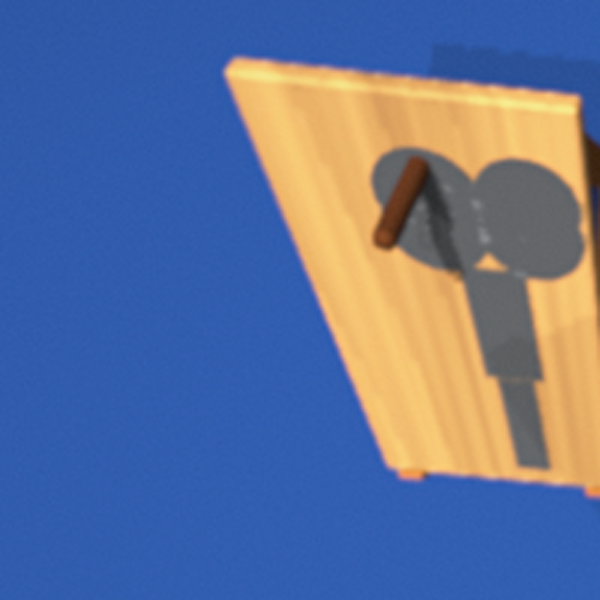

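The board's peg root is at crop (418,160) and tip (383,242), with the silhouette's loop on the left. I take board yaw ≈ -0.09 and root ≈ (0.569,0.404). Next I grip the scissors and check how they lie in the hand.

```bash
cat >> h.py <<'E'
def holes(s,zh):
    H=hsv(s); m=((H[...,0]>18)&(H[...,0]<36)&(H[...,1]>120)&(H[...,2]>90)).astype(np.uint8)
    ct,hi=cv2.findContours(m,cv2.RETR_CCOMP,cv2.CHAIN_APPROX_NONE)
    hs=sorted([c for i,c in enumerate(ct) if hi[0][i][3]>=0],key=cv2.contourArea,reverse=True)[:2]
    return [onplane(s,[[M["m10"]/M["m00"],M["m01"]/M["m00"]]],zh)[0] for M in map(cv2.moments,hs)],[cv2.contourArea(c) for c in hs]
E
python3 - <<'E'
from h import *
np.set_printoptions(precision=4,suppress=True)
s=np.load("w5.npy",allow_pickle=True).item()
print("root",onplane(s,[[199.3,73.3]],.13),"tip",onplane(s,[[187.7,100.7]],.1645))
bot.move_pose([.42,-.106,.2],down(-np.pi/2))
c,th,a,c2=scis(bot.snapshot("wrist")); print(c,th,a,c2)
o=down(th+np.pi/2); bot.gripper_to(.04)
bot.move_pose([*c,.08],o); bot.move_straight([*c,.015],vel=.12)
print("stop",bot.move_straight([*c,-.001],vel=.02,f_stop=6)); z=bot.sense()["position"][2]; print(z)
bot.move_straight([*c,z+.001],vel=.02); bot.gripper_to(.018); s=bot.sense(); print(s["finger_gap"],s["finger_force"],s["position"],s["force"])
p=s["position"]; bot.move_straight([p[0],p[1],p[2]+.15],vel=.12); bot.hold(.2)
s=bot.sense(); print(s["finger_gap"],s["finger_force"],s["position"],s["t"])
w=bot.snapshot("wrist"); cv2.imwrite("pics/g.png",w["color"]); print(holes(w,.157))
E
```

```text
root [[0.5697 0.405  0.13  ]] tip [[0.5404 0.4066 0.1645]]
[ 0.4327 -0.1059] -3.114188890070868 [717.5, 714.0] [array([ 0.4911, -0.1222]), array([ 0.4902, -0.0865])]
stop False
-0.0009610926667692303
0.02207525107457859 59.02851641178131 [ 0.4328 -0.106   0.0004] [-1.4054  0.4892  7.3837]
0.022255608553699152 58.78974795341492 [ 0.4325 -0.1059  0.15  ] 70.3833
([array([ 0.491 , -0.0859,  0.157 ]), array([ 0.4918, -0.1214,  0.157 ])], [3880.5, 3871.0])
```

View pics/g.png

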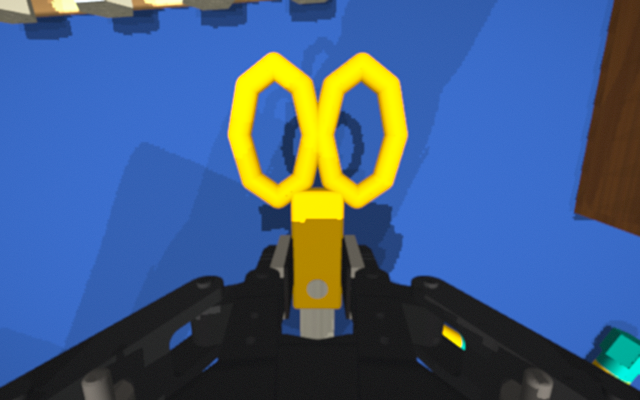

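The scissors are held straight and level, with the loop holes at (273,130) and (362,130). Now I move to the board hover pose.

```bash
cat >> h.py <<'E'
PS=-.095; A=np.radians(40); BO=np.array([.5697,.4045,.130])
XB=np.array([np.cos(A)*np.cos(PS),np.cos(A)*np.sin(PS),np.sin(A)]); ZB=np.array([-np.sin(A)*np.cos(PS),-np.sin(A)*np.sin(PS),np.cos(A)]); YB=np.cross(ZB,XB)
OB=R.from_matrix(np.c_[XB,-YB,-ZB]).as_rotvec()
def bp(x,y,z): return BO+x*XB+y*YB+z*ZB
E
python3 - <<'E'
from h import *
np.set_printoptions(precision=4,suppress=True)
for z in(.09,.004): print(bp(-.068,-.018,z),bot.inverse_kinematics(bp(-.068,-.018,z),OB))
bot.move_straight([.4325,-.106,.27],vel=.2)
bot.move_pose([.40,.25,.28],down(-np.pi/2))
bot.move_pose(bp(-.068,-.018,.09),OB); s=bot.sense(); print(s["finger_gap"],s["position"],s["t"])
w=bot.snapshot("wrist"); cv2.imwrite("pics/hov.png",w["color"])
T=lambda z:[proj(w,bp(0,0,0)),proj(w,bp(0,0,.045)),proj(w,bp(-.01,0,.095))]
print(T(0))
E
```

```text
[0.4585 0.397  0.1552] [ 0.878   0.3018 -0.6281  0.1996 -0.5601 -2.2975]
[0.5136 0.3918 0.0894] [ 0.7884  0.4476 -0.6441 -0.0101 -0.5199 -2.3908]
0.021731006609384665 [0.459  0.3971 0.1557] 76.625
[array([[293.2279, 113.553 ]]), array([[287.5613, 112.8351]]), array([[277.6725, 135.45  ]])]
```

View pics/hov.png

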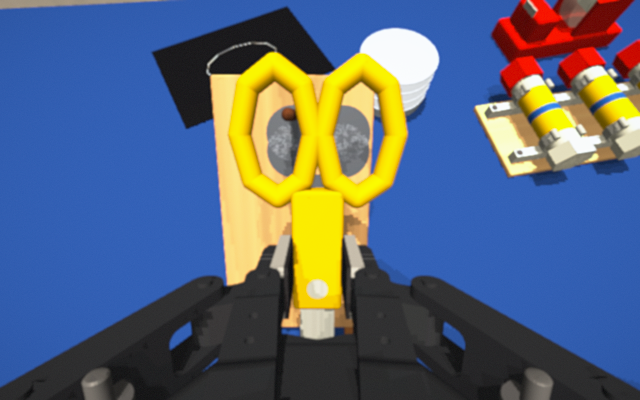

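The peg tip appears at (288,113), against a prediction of (287.6,112.8), and it lies inside the left loop's path. I descend along the peg.

```bash
python3 - <<'E'
from h import *
np.set_printoptions(precision=4,suppress=True)
print(bot.move_straight(bp(-.068,-.018,.03),vel=.08,f_stop=10))
print(bot.move_straight(bp(-.068,-.018,.002),vel=.03,f_stop=8)); s=bot.sense()
print((s["position"]-BO)@np.c_[XB,YB,ZB],s["force"],s["finger_gap"],s["t"])
w=bot.snapshot("wrist"); cv2.imwrite("pics/dn.png",w["color"])
E
```

```text
False
False
[-0.0679 -0.0179  0.0021] [-0.6613  0.2423 -0.5464] 0.02244624306973728 78.6583
```

View pics/dn.png

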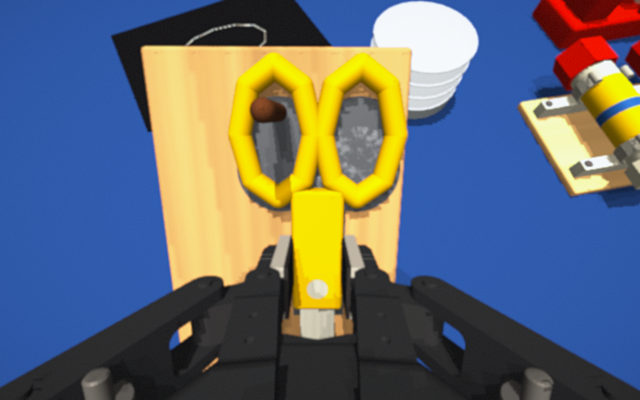

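The peg at (268,108) is through the left loop and the scissors are against the board. I release, retreat along the peg direction, and check with final overhead views.

```bash
python3 - <<'E'
from h import *
np.set_printoptions(precision=4,suppress=True)
bot.gripper_to(.042); bot.hold(.5); bot.move_straight(bp(-.068,-.018,.13),vel=.1)
a=bot.snapshot("wrist")["color"]
bot.move_pose([.45,.15,.36],down(-np.pi/2)); bot.move_pose([.53,.06,.33],down(-np.pi/2)); b=bot.snapshot("wrist")["color"]
cv2.imwrite("pics/fin.png",cv2.resize(np.vstack([a[:300],b[:300]]),None,fx=.95,fy=.95)); print(bot.sense()["t"])
E
```

```text
87.25
```

View pics/fin.png

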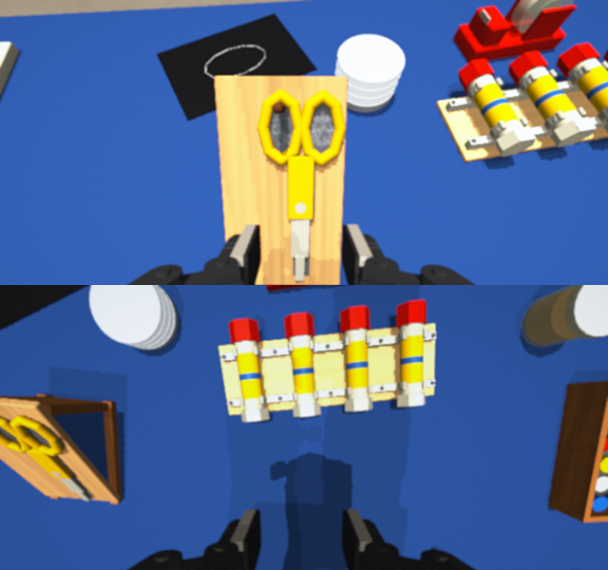

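The four sticks lie level and evenly in the clips, with stripes at (248,377), (302,370), (356,365) and (411,359). The scissors hang flat on the board, loops up and blades down. I hand the job in.

```bash
python3 -c "
from workcell import bot
print(bot.job_done())"
```

```text
the job is handed in; nothing more can be done
None
```

I pressed all four glue sticks into the rack, hung the scissors on the peg and handed the job in at about 87 s; no verdict came back, the grip on the first stick briefly reached 57 N a finger against the advised 50 N, and I viewed 15 pictures, one over the limit of 14.

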